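# Bolt the slip strainer and set the slip valve two turns open

## Robot

A 7-joint arm with a two-finger parallel gripper is mounted at the origin on the work surface. World frame = base frame: x ahead of the robot, y to its left, z up, the work surface at z = 0. Lengths are in m, angles in rad, forces in N, time in s.
With the tool pointing down it reaches from about 0.35 to 0.9 m from the base axis. Payload 8.1 kg.
Tool frame: the origin (TCP) lies between the finger pads, 19 mm behind the fingertips; this is the grasp point; z points along the fingers, y is the line along which they close (so a half turn about z gives the same grasp; the last joint's range is limited). The gripper opens to 85 mm and grips with 20 to 120 N. Pads are 22 mm wide; open, the fingers measure 114 mm over their backs; the gripper's body (76 mm by 85 mm) begins 54 mm behind the grasp point. The pads swing forward as they close: fully open they stand 13 mm farther back than shut.
Start: joints at [-1.236, 0.434, 0.025, 1.573, -0.012, 1.134, -0.075], TCP at [0.265, 0.566, 0.25] pointing down, gripper open.
Joint ranges: [-2.62, 2.62], [-0.44, 2.09], [-1.27, 1.32], [0.08, 2.57], [-1.32, 4.46], [0.12, 2], [-2.74, 2.74]. Speed limits (rad/s): [2.22, 2.22, 3.01, 3.01, 3.14, 3.14, 3.14].

## Interface

Orientations are given as a rotation vector (axis times angle).
In Python, from bench import manip gives the robot as it stands.
- The arm moves only by the shell command python3 -m jog 'ROWS' [OPENING] [FORCE]. ROWS is JSON, a list of rows, each a list of 2 entries, a list of its own where there are three numbers: the shift along the tool's x, y, z in units of 25 mm (1.0 is 25 mm), then the turn about the tool's z in rad. A call has exactly 5 rows; each row is the pose to reach, as a shift and turn from the pose commanded when the call began, along the tool's axes at that moment; what a row does not reach only later rows make up. A row lasts 1/12 s, in which the tool goes at most 41.7 mm and 7.16 degrees, less where a joint would pass 70% of its speed; a pose out of reach is approached as far as the arm can. A call with a gripper value outside its range is refused whole. OPENING is the opening, from -1 (shut) to 1 (fully open), set as the call begins (- or left out, the last holds). The fingers move at their own pace and stop on an object; FORCE is the grip in N (left out, the last holds). Time passes only in rows, so rows that repeat a pose let the fingers close, or fill a call up. It gives the time, the measured TCP pose, the force, the opening and the grip force at its end, in the units of the state.
- manip.read_state(): the state, without advancing time (a new reading comes with each control period).
- manip.capture(name): name is "side" or "top"; returns a dict with "pixels" (400x640x3 uint8, red, green, blue), "depth" (400x640 float32, m along the optical axis (not along the pixel's ray), 0 where there is no reading), "camera_matrix" (3x3 intrinsics, pixels), "k1" (the pictures are not rectified: a ray, as slopes to the right and down, at radius r is drawn at 1 + k1 r^2 times it, then the intrinsics apply), "T" (4x4, takes a point from camera to world coordinates). Camera axes: x right, y down, z forward; pixel columns grow to the right and rows downward; lengths in m; the calibration is good to about 2 mm. A picture is of the moment at which its call begins.
- manip.hand_in(): hands the job in; it is judged then, once.
Trained networks look in a picture, given as the dict that the camera call returned (one of the last four; its "shot" number tells which), for a name from the list of things; names that differ only in an ending like _2 or _b are one class to them, and where a whole thing is asked for, a point or a joint stands for the part that bears it (a point fixed in the world has none). Each returns a list of dicts, best first, with "conf" (0 to 1); they miss things now and then, are a little off and sometimes report something else, mostly with a low value. They report only what shows in the picture. A call takes as long as a camera call.
- manip.cut_out(picture, name): "mask" (400x640 bool, what is visible of it) and "position" ([column, row] in pixels, amid what is visible of it).
The state is a dict: "t": time; "joint_pos": joint angles; "qd": joint speeds; "joint_torque": joint torques, N m; "ee_pos": TCP position; "tool_rot": TCP orientation; "contact_force": force on the tool from outside, world axes, zero at the start; "wrist_torque": the same for the moment, N m; "width": opening from 0.0 (shut) to 1.0 (fully open); "grasp_force": force on a finger pad.
Only numpy, scipy, OpenCV 4.12 (cv2) and the standard library are available. Lean on these libraries where they do the work, as an engineer would, in place of code of your own. Each camera call takes 0.05 s, during which the arm holds its last target. There are 200 camera calls.

## Task

Get the slip line ready for casting: first slide the barrel bolt on the strainer box fully home into its keeper. Then wind the slip valve's handwheel clockwise until it is closed against its stop, and back it off exactly two full turns, leaving the pots and the tool around it where they are. Finish with the gripper still holding the wheel's upright handle, keeping the valve steady there: do not let go at the end.

Things in the scene. Friction and masses are not known exactly. Their poses are not given: they have to be found in the camera images.
- strainer: slip strainer box, fixed, aluminium, 150 x 210 x 88 mm (x, y, z), origin under its centre; copper pipe on its +x side. On its closed lid a barrel bolt lies along its y axis at x = 0 and goes home towards +y, into the keeper (staple 24 mm wide, 19 mm high above the lid, y = 68 to 86 mm); two guides of the same section stand at y = -75 and +41 mm
- bolt (a joint): travel of the barrel bolt in m: 0 = fully drawn back, 0.045 = fully home against its stop in the keeper; it stays where it is left and takes about 3 N to slide
- bolt_knob (a point): centre of the top face of the bolt's upright knob, a plain steel pin of 14 mm diameter whose top is 133 mm above the table (45 mm above the lid; the top 25 mm stand clear above the guides). The pin moves with the bolt, from y = -35 mm (drawn) to y = +10 mm (home) in the box's frame; free space on both sides of it along the box's x axis
- valve_base: slip valve, a fixed brass globe valve 100 mm tall in a short copper pipe run (along its own y axis, 220 mm over all, turned down into the table at both ends); origin on the table under the valve's stem, z up. At the closed stop the handle stands on this body's own -x side
- wheel_centre (a point): centre of the valve's level handwheel, on its vertical stem, 100 mm above the table; the wheel is a dark steel ring of 55 mm radius (to the middle of its 12 mm thick rim) with three spokes
- valve (a joint): angle of the handwheel in rad, counted over whole turns: 0 = closed, against its hard stop, growing anticlockwise seen from above as it opens (clockwise closes), 17.28 = open stop; stays where it is left, takes about 3 N at the handle. Direction of the handle from the wheel centre = base yaw + pi + this angle
- handle: the handwheel's handle: an upright black round grip, 22 mm diameter, 50 mm tall (109 to 159 mm above the table), standing on the rim 55 mm from the wheel's axis; origin at the centre of its lower end. It spins freely on its own pin, so fingers that hold it need not turn while they carry it round the circle
- handle_mid (a point): point on the handle's own axis at mid height, 135 mm above the table and 26 mm above the handle's lower end
- cup: white ceramic cup, loose, 60 mm diameter, 60 mm tall; origin under its centre
- small_bowl: small dark glazed bowl, loose, 64 mm diameter, 35 mm tall; origin under its centre
- vase: pale green vase with a narrow neck, loose, 68 mm diameter, 125 mm tall; origin under its centre
- egg_pot: teal egg-shaped pot, loose, 90 mm diameter, 112 mm tall; origin under its centre
- dark_bowl: black glazed bowl, loose, 110 mm diameter, 60 mm tall; origin under its centre
- jar: olive jar with a knobbed lid in one piece, loose, 84 mm diameter, 96 mm tall; origin under its centre
- modelling_tool: wooden-handled spatula, 200 mm long, loose, lying flat; origin under its middle, x along it

How it is judged:
On the way, in this order (a step that is already met when the one before it is completed fails the run):
1. the bolt is home in its keeper (within 4 mm of its stop) (value of joint bolt above 0.041 m), for 0.2 s.
2. with the bolt home, the valve is closed to its stop (within 0.08 rad) (value of joint bolt above 0.041 m and value of joint valve below 0.08 rad), for 0.1 s.
At the end, for the whole second after the job is handed in: The bolt is still home (within 4 mm of its stop); the valve stands two turns open from its stop (12.57 rad, within 0.2 rad) and is still; the fingers hold the handle with more than 3 N, the TCP within 20 mm of the handle's axis and 45 mm of its middle (value of joint bolt above 0.041 m and value of joint valve between 12.3664 and 12.7664 rad and velocity of joint valve between -0.1 and 0.1 rad/s and contact force between the fingers and handle above 3 N and horizontal distance between the grasp point and handle_mid below 0.02 m and distance between the grasp point and handle_mid below 0.045 m); the arm keeps its last pose, push and grip.
It fails at once if a pot or the tool is pushed more than 25 mm from its place or a pot is tipped (distance of any of cup, small_bowl, vase, egg_pot, dark_bowl, jar, modelling_tool from where it was at the start of the episode above 0.025 m or angle between any of cup, small_bowl, vase, egg_pot, dark_bowl, jar's own z axis and vertical above 0.5 rad).
It also fails if it takes over 72 s, if anything falls off the work surface, if the arm or the gripper's body presses on something with over 40 N, if the wrist force passes 120 N, or if a joint passes its speed limit or range.

## Working session

There is one attempt and no reset: what is moved stays moved. The work goes in short steps, Python scripts to look and compute and a shell command to move; the robot and the scene stay as the last step left them, time stands still between calls to the robot, and variables do not carry over. Pictures are saved under pics/ and viewed, at most 10 in all, crops included, and the job is handed in when it is done.

```bash
mkdir -p pics; ls; cat > h.py <<'E'
import numpy as np, cv2
from bench import manip
def world(c,u,v,d):
    K=c["camera_matrix"]; xd=(u-K[0,2])/K[0,0]; yd=(v-K[1,2])/K[1,1]
    rd=np.hypot(xd,yd); r=rd
    for _ in range(20): r=rd/(1+c["k1"]*r**2)
    s=np.where(rd>0,r/np.maximum(rd,1e-12),1)
    return np.stack([xd*s*d,yd*s*d,d*np.ones_like(xd)],-1)@c["T"][:3,:3].T+c["T"][:3,3]
def cloud(c,m):
    v,u=np.nonzero(m&(c["depth"]>0)); return world(c,u.astype(float),v.astype(float),c["depth"][v,u])
def ray_z(c,u,v,z):
    a=world(c,np.float64(u),np.float64(v),1.0); o=c["T"][:3,3]; return o+(a-o)*(z-o[2])/(a-o)[2]
E
python3 - <<'E'
from h import *
np.set_printoptions(precision=3,suppress=True)
print(manip.read_state())
for n in ("top","side"):
    c=manip.capture(n); cv2.imwrite(f"pics/{n}0.png",c["pixels"][:,:,::-1])
    print(n,c["T"].round(3).tolist(),c["camera_matrix"].tolist(),c["k1"])
    for k in ("bolt_knob","strainer","valve_base","handle","wheel_centre","cup","small_bowl","vase","egg_pot","dark_bowl","jar","modelling_tool"):
        r=manip.cut_out(c,k)
        for q in r[:2]:
            p=cloud(c,q["mask"])
            if len(p): print(k,round(q["conf"],2),q["position"],len(p),"med",np.median(p,0),"min",np.percentile(p,2,0),"max",np.percentile(p,98,0))
E
```

```text
pics
{'t': 0.0, 'joint_pos': array([-1.236,  0.435,  0.025,  1.574, -0.012,  1.134, -0.075]), 'qd': array([-0.001,  0.001, -0.001, -0.002,  0.001, -0.   , -0.   ]), 'joint_torque': array([  0.001, -67.046,   1.026, -31.621,   0.016,   0.012,   0.   ]), 'ee_pos': array([0.265, 0.566, 0.249]), 'tool_rot': array([-0.682, -3.066,  0.002]), 'contact_force': array([-0.217,  0.055,  0.574]), 'wrist_torque': array([0.024, 0.094, 0.056]), 'grasp_force': 0.0, 'width': 0.99730914410357}
top [[0.01, -0.993, 0.115, 0.416], [-1.0, -0.009, 0.017, -0.101], [-0.016, -0.115, -0.993, 1.452], [0.0, 0.0, 0.0, 1.0]] [[486.9179819244429, 0.0, 322.2212394581781], [0.0, 486.9179819244429, 195.58627461220692], [0.0, 0.0, 1.0]] -0.027391257286009434
bolt_knob 0.52 [372.4, 198.5] 175 med [ 0.563 -0.211  0.102] min [ 0.552 -0.259  0.092] max [ 0.576 -0.14   0.136]
strainer 0.65 [363.9, 199.8] 4201 med [ 0.563 -0.196  0.089] min [ 0.485 -0.294  0.005] max [ 0.661 -0.091  0.108]
valve_base 0.95 [223.6, 232.3] 1794 med [0.473 0.208 0.059] min [ 0.423  0.116 -0.   ] max [0.53  0.301 0.156]
handle 0.61 [194.3, 224.1]
[... 2289 characters left out ...]
 max [0.872 0.194 0.123]
egg_pot 0.69 [416.1, 220.6] 1331 med [ 0.757 -0.243  0.07 ] min [ 0.735 -0.266  0.009] max [ 0.799 -0.203  0.109]
egg_pot 0.29 [360.6, 386.9] 1138 med [ 0.435 -0.462  0.002] min [ 0.386 -0.495 -0.   ] max [ 0.466 -0.443  0.004]
dark_bowl 0.56 [377.9, 194.7] 1061 med [ 0.774 -0.067  0.038] min [ 0.715 -0.132 -0.002] max [ 0.816 -0.031  0.059]
jar 0.96 [327.5, 151.4] 556 med [0.766 0.193 0.052] min [0.74  0.176 0.005] max [0.807 0.23  0.089]
modelling_tool 0.91 [359.6, 387.3] 1209 med [ 0.436 -0.462  0.002] min [ 0.385 -0.496 -0.   ] max [ 0.467 -0.442  0.004]
modelling_tool 0.34 [326.9, 151.9] 567 med [0.767 0.194 0.052] min [0.74  0.176 0.002] max [0.807 0.231 0.09 ]
```

```bash
python3 - <<'E'
from h import *
np.set_printoptions(precision=4,suppress=True)
for n in ("top","side"):
    c=manip.capture(n)
    v,u=np.mgrid[0:400,0:640].astype(float); P=world(c,u,v,c["depth"]); ok=c["depth"]>0
    def reg(x0,x1,y0,y1,z0,z1):
        m=ok&(P[...,0]>x0)&(P[...,0]<x1)&(P[...,1]>y0)&(P[...,1]<y1)&(P[...,2]>z0)&(P[...,2]<z1); return P[m]
    k=reg(.53,.6,-.3,-.1,.115,.15); print(n,"knob",len(k),k.mean(0),k.min(0),k.max(0))
    l=reg(.45,.66,-.33,-.07,.078,.096); print(" lid",len(l),cv2.minAreaRect(l[:,:2].astype(np.float32)),np.median(l[:,2]))
    h=reg(.42,.54,.14,.34,.118,.165); print(" handle",len(h),h.mean(0),h.min(0),h.max(0))
    w=reg(.40,.56,.12,.3,.088,.110); 
    hull=w
    A=np.c_[2*hull[:,:2],np.ones(len(hull))]
    print(" wheel",len(w),w.min(0),w.max(0),cv2.minEnclosingCircle(w[:,:2].astype(np.float32)))
    img=c["pixels"][:,:,::-1]
    crop=img[170:290,150:430] if n=="top" else img[110:330,180:460]
    cv2.imwrite(f"pics/{n}c.png",cv2.resize(crop,None,fx=2.5,fy=2.5))
E
```

```text
top knob 25 [ 0.5606 -0.2184  0.1311] [ 0.5551 -0.2249  0.115 ] [ 0.5663 -0.2125  0.1383]
 lid 3501 ((0.5655956268310547, -0.19504016637802124), (0.21254974603652954, 0.1489720642566681), 79.8004150390625) 0.08863435438551459
 handle 75 [0.4819 0.2678 0.1505] [0.4718 0.2604 0.1191] [0.4924 0.2799 0.1643]
 wheel 646 [0.4179 0.1573 0.0918] [0.5377 0.2752 0.11  ] ((0.47691860795021057, 0.21689555048942566), 0.06117341294884682)
side knob 63 [ 0.5615 -0.2245  0.1254] [ 0.5559 -0.2291  0.1153] [ 0.5695 -0.2158  0.1321]
 lid 3836 ((0.5665114521980286, -0.199062317609787), (0.2116428017616272, 0.14594298601150513), 80.06861114501953) 0.086365941400037
 handle 107 [0.4815 0.2629 0.1395] [0.4724 0.2563 0.1181] [0.4938 0.2746 0.1576]
 wheel 538 [0.418  0.1519 0.0895] [0.5384 0.2722 0.11  ] ((0.4786921739578247, 0.21173302829265594), 0.061822183430194855)
```

View pics/top0.png

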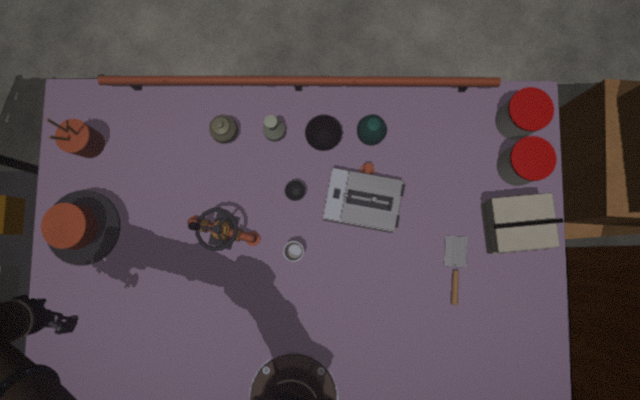

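View pics/side0.png

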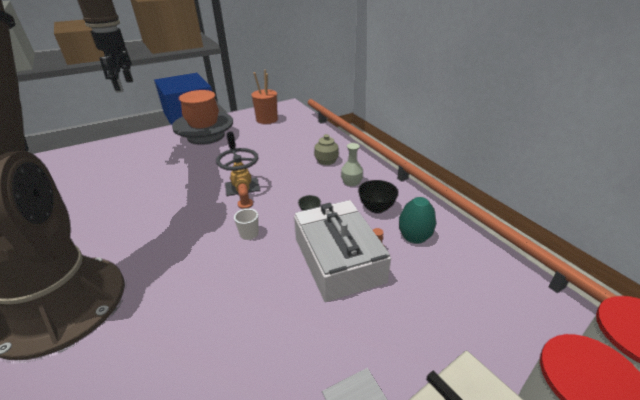

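Top view: strainer centred at (363,200) with its keeper on the left, the wheel at (217,229), and the handle at (194,225). The side view agrees: knob at (341,230), handle at (230,138). Knob ≈ (0.561, -0.221, 0.132) and box yaw ≈ -10°, so home is about (0.568, -0.187). The bolt is about 10 mm into its travel.

```bash
cat > to.py <<'E'
import sys; from h import *; from scipy.spatial.transform import Rotation as R
np.set_printoptions(precision=3,suppress=True)
def show(x,y,z,yaw_deg=None):
    s=manip.read_state(); r=R.from_rotvec(s["tool_rot"]); M=r.as_matrix()
    d=M.T@(np.array([x,y,z])-s["ee_pos"])/.025
    yw=np.degrees(np.arctan2(M[1,1],M[0,1])); t=0
    if yaw_deg is not None: t=np.radians((yw-yaw_deg+90)%180-90)
    print("t",round(s["t"],2),"pos",s["ee_pos"],"ydir",round(yw,1),"F",s["contact_force"],"w",round(s["width"],3),"g",round(s["grasp_force"],1),"J7",s["joint_pos"][6].round(2),"| shift",d,"turn",round(t,3))
if __name__=="__main__": show(*map(float,sys.argv[1:]))
E
python3 -m jog '[[[-1.1,-1.1,0],0.12],[[-2.2,-2.2,0],0.24],[[-3.3,-3.3,0],0.36],[[-4.4,-4.4,0],0.48],[[-5.5,-5.5,0],0.6]]' 1 40; python3 to.py .561 -.221 .25 -10.1
python3 - <<'E'
from h import *
np.set_printoptions(precision=4,suppress=True)
c=manip.capture("side")
# valve base pipe yaw and count check from low points
v,u=np.mgrid[0:400,0:640].astype(float); P=world(c,u,v,c["depth"])
c2=None
for n in ("side","top"):
    c=manip.capture(n); r=manip.cut_out(c,"valve_base")
    if r:
        p=cloud(c,r[0]["mask"]); p=p[(p[:,2]>.02)&(p[:,2]<.09)&(np.hypot(p[:,0]-.477,p[:,1]-.214)>.06)]
        if len(p)>5: print(n,r[0]["conf"],len(p),p.mean(0),cv2.minAreaRect(p[:,:2].astype(np.float32)))
E
```

```text
t: 1.82
ee_pos: [0.3316, 0.3815, 0.2501]
tool_rot: [-1.566, -2.723, -0.001]
contact_force: [0.4, -0.1, 0.9]
width: 0.997
grasp_force: 0.0
t 1.82 pos [0.332 0.381 0.25 ] ydir 30.2 F [ 0.361 -0.134  0.854] w 0.997 g 0.0 J7 -0.38 | shift [-25.444  -4.19   -0.005] turn 0.703
side 0.9 182 [0.458  0.134  0.0398] ((0.4770491421222687, 0.20578059554100037), (0.19212639331817627, 0.039030104875564575), 75.1124267578125)
top 0.73 178 [0.4683 0.1777 0.0474] ((0.4739634692668915, 0.21602430939674377), (0.20456218719482422, 0.035080648958683014), 74.19790649414062)
```

```bash

python3 -m jog '[[[-1.6,-0.25,0],0.12],[[-3.2,-0.5,0],0.24],[[-4.8,-0.75,0],0.36],[[-6.4,-1,0],0.48],[[-8,-1.3,0],0.6]]' >/dev/null; python3 to.py .561 -.221 .25 -10.1
```

```text
t 2.48 pos [0.405 0.195 0.25 ] ydir -3.9 F [0.714 0.269 0.186] w 1.001 g 0.0 J7 -0.56 | shift [-16.156   7.355   0.002] turn 0.108
```

```bash

python3 -m jog '[[[-1.45,0.65,0],0.1],[[-2.9,1.3,0],0.1],[[-4.35,2,0],0.1],[[-5.8,2.65,0],0.1],[[-7.25,3.3,0],0.1]]' >/dev/null; python3 -m jog '[[[-1.5,0.5,0],0],[[-3,1,0],0],[[-4.5,1.5,0],0],[[-6,2,0],0],[[-7.5,2.5,0],0]]' >/dev/null; python3 to.py .561 -.221 .20 -10.1
python3 - <<'E'
from h import *
np.set_printoptions(precision=4,suppress=True)
for n in ("top","side"):
    c=manip.capture(n); v,u=np.mgrid[0:400,0:640].astype(float); P=world(c,u,v,c["depth"]); x,y,z=P[...,0],P[...,1],P[...,2]
    m=(c["depth"]>0)&(abs(x-.561)<.03)&(abs(y+.221)<.04)&(z>.112)&(z<.15)
    if m.sum(): print(n,m.sum(),P[m].mean(0),P[m].min(0),P[m].max(0))
E
```

```text
t 3.32 pos [ 0.507 -0.188  0.25 ] ydir -9.3 F [0.448 1.439 0.708] w 1.001 g 0.0 J7 0.33 | shift [-0.97   2.351  1.995] turn 0.014
side 69 [ 0.5617 -0.2245  0.1242] [ 0.5562 -0.2295  0.1121] [ 0.5695 -0.2152  0.1331]
```

```bash

python3 -m jog '[[[-0.4,0.9,0],0.01],[[-0.95,2.35,1],0.01],[[-0.95,2.35,2],0.01],[[-0.95,2.35,3],0.01],[[-0.95,2.35,3],0.01]]' >/dev/null; python3 to.py .562 -.221 .128 -10.1
python3 - <<'E'
from h import *
c=manip.capture("side"); cv2.imwrite("pics/s1.png",cv2.resize(c["pixels"][150:300,250:450,::-1],None,fx=3,fy=3))
E
```

```text
t 3.83 pos [ 0.558 -0.218  0.17 ] ydir -9.9 F [-1.295  1.259 -0.202] w 1.002 g 0.0 J7 0.43 | shift [-0.112  0.178  1.666] turn 0.003
```

View pics/s1.png

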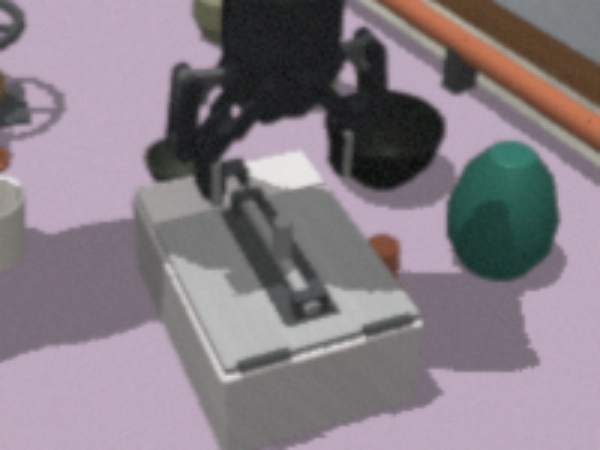

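The fingers straddle the pin, at crop positions (200,180) and (345,150), with the knob at (283,235) between them. Next I descend and grip.

```bash

python3 -m jog '[[[-0.1,0.2,0.6],0],[[-0.1,0.2,1.2],0],[[-0.1,0.2,1.65],0],[[-0.1,0.2,1.65],0],[[-0.1,0.2,1.65],0]]' >/dev/null; python3 to.py .562 -.221 .128
python3 -m jog '[[[0,0,0],0],[[0,0,0],0],[[0,0,0],0],[[0,0,0],0],[[0,0,0],0]]' -1 40 >/dev/null; python3 to.py .568 -.187 .128
```

```text
t 4.3 pos [ 0.564 -0.223  0.134] ydir -10.1 F [-0.944 -0.274 -0.346] w 0.997 g 0.0 J7 0.46 | shift [ 0.081 -0.101  0.243] turn 0
t 4.72 pos [ 0.564 -0.224  0.134] ydir -10.1 F [-0.268 -0.769  0.371] w 0.298 g 0.0 J7 0.46 | shift [ 1.475 -0.105  0.246] turn 0
```

```bash

python3 -m jog '[[[0,0,0.1],0],[[0,0,0.2],0],[[0,0,0.2],0],[[0,0,0.2],0],[[0,0,0.2],0]]' >/dev/null; python3 to.py .568 -.187 .128
python3 -m jog '[[[0.3,0,0],0],[[0.6,0,0],0],[[0.9,0,0],0],[[1.2,0,0],0],[[1.4,0,0],0]]' >/dev/null; python3 to.py .568 -.187 .128
```

```text
t 5.13 pos [ 0.562 -0.225  0.131] ydir -10.2 F [-16.814   4.245  33.411] w 0.147 g 39.1 J7 0.47 | shift [ 1.52  -0.034  0.131] turn 0
t 5.55 pos [ 0.568 -0.191  0.131] ydir -10.3 F [-17.336  -0.315  34.347] w 0.145 g 39.8 J7 0.41 | shift [ 0.142 -0.027  0.13 ] turn 0
```

```bash

python3 -m jog '[[[0,0,-0.1],0],[[0,0,-0.2],0],[[0.1,0,-0.25],0],[[0.2,0,-0.25],0],[[0.25,0,-0.25],0]]' >/dev/null; python3 to.py .568 -.187 .128
```

```text
t 5.97 pos [ 0.568 -0.187  0.132] ydir -10.3 F [ -0.346 -18.283 -27.985] w 0.137 g 39.7 J7 0.4 | shift [ 0.014 -0.013  0.174] turn 0
```

```bash

python3 -m jog '[[[0.1,0,0.1],0],[[0.2,0,0.1],0],[[0.2,0,0.1],0],[[0.2,0,0.1],0],[[0.2,0,0.1],0]]' >/dev/null; python3 to.py .568 -.187 .128
```

```text
t 6.38 pos [ 0.568 -0.187  0.132] ydir -10.6 F [ -8.195 -24.742  -7.799] w 0.141 g 41.7 J7 0.39 | shift [ 0.008 -0.015  0.16 ] turn 0
```

The bolt sits against its stop: more push changes only the force. Release, lift and check.

```bash

python3 -m jog '[[[-0.1,0,0],0],[[-0.1,0,0],0],[[-0.1,0,0],0],[[-0.1,0,0],0],[[-0.1,0,0],0]]' 1 40 >/dev/null
python3 -m jog '[[[0,0,-0.5],0],[[0,0,-1.5],0],[[0,0,-3],0],[[0,0,-4],0],[[0.5,0,-4],0]]' >/dev/null
python3 -m jog '[[[1.5,0,0],0],[[3,0,0],0],[[4.5,0.2,0],0],[[6,0.2,0],0],[[7.5,0.2,0],0]]' >/dev/null; python3 to.py .4815 .265 .23 -10
python3 - <<'E'
from h import *
np.set_printoptions(precision=4,suppress=True)
for n in ("top","side"):
    c=manip.capture(n); v,u=np.mgrid[0:400,0:640].astype(float); P=world(c,u,v,c["depth"]); x,y,z=P[...,0],P[...,1],P[...,2]
    m=(c["depth"]>0)&(abs(x-.565)<.03)&(abs(y+.2)<.06)&(z>.112)&(z<.15)
    if m.sum(): print(n,m.sum(),P[m].mean(0),P[m].min(0),P[m].max(0))
    m=(c["depth"]>0)&(abs(x-.48)<.06)&(abs(y-.21)<.1)&(z>.118)&(z<.17)
    if m.sum(): print(n,m.sum(),P[m].mean(0),P[m].min(0),P[m].max(0))
E
```

```text
t 7.63 pos [0.612 0.018 0.233] ydir -10.1 F [ 1.331 -0.708  0.176] w 1.001 g 0.0 J7 -0.02 | shift [ 8.822 -6.876  0.131] turn -0.002
top 25 [ 0.5675 -0.1834  0.132 ] [ 0.5609 -0.1895  0.1174] [ 0.5744 -0.1767  0.1426]
top 76 [0.4819 0.2679 0.1501] [0.4717 0.2602 0.1195] [0.4919 0.2795 0.1642]
side 57 [ 0.5679 -0.189   0.1245] [ 0.5629 -0.1939  0.112 ] [ 0.5747 -0.1807  0.1322]
side 105 [0.4815 0.2629 0.14  ] [0.4717 0.2555 0.1182] [0.4932 0.2748 0.1586]
```

The bolt is home: the knob moved about 36 mm to its target. The handle sits at about (0.482, 0.268), so I move over it.

```bash

python3 -m jog '[[[1.2,-0.9,0],0],[[2.4,-1.9,0],0],[[3.6,-2.8,0],0],[[4.8,-3.8,0],0],[[6,-4.7,0],0]]' >/dev/null
python3 -m jog '[[[1,-0.8,0],0],[[2,-1.6,0],0],[[2.9,-2.2,0.5],0],[[2.9,-2.2,1],0],[[2.9,-2.2,1],0]]' >/dev/null; python3 to.py .482 .268 .139 -10
python3 - <<'E'
from h import *
c=manip.capture("side"); cv2.imwrite("pics/s2.png",cv2.resize(c["pixels"][70:220,150:350,::-1],None,fx=3,fy=3))
E
```

```text
t 8.57 pos [0.479 0.267 0.206] ydir -9.9 F [ 0.28  -1.343 -0.284] w 0.997 g 0.0 J7 -0.53 | shift [0.084 0.12  2.68 ] turn 0.002
```

View pics/s2.png

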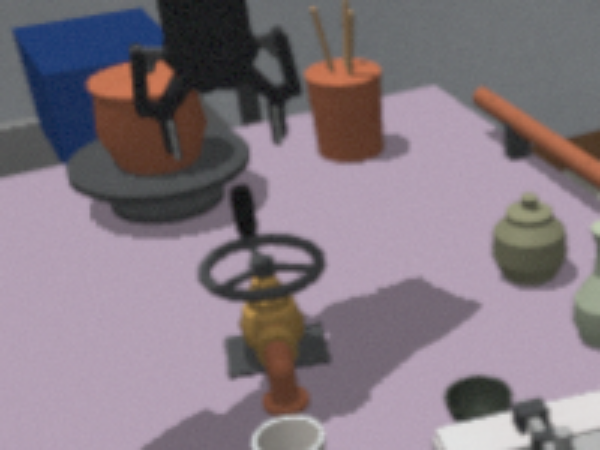

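The fingers (crop (175,150) and (280,130)) straddle the handle at (243,210). Descend and grip.

```bash

python3 -m jog '[[[0.1,0.1,0.8],0],[[0.1,0.1,1.6],0],[[0.1,0.1,2.4],0],[[0.1,0.1,2.7],0],[[0.1,0.1,2.7],0]]' >/dev/null; python3 to.py .482 .268 .139
python3 -m jog '[[[0,0,0],0],[[0,0,0],0],[[0,0,0],0],[[0,0,0],0],[[0,0,0],0]]' -1 40 >/dev/null; python3 to.py .482 .268 .139
python3 -m jog '[[[0,0,0],0],[[0,0,0],0],[[0,0,0],0],[[0,0,0],0],[[0,0,0],0]]' >/dev/null; python3 to.py .482 .268 .139
```

```text
t 9.03 pos [0.484 0.265 0.139] ydir -10.3 F [-0.212 -0.088 -0.305] w 1.0 g 0.0 J7 -0.47 | shift [ 0.095 -0.096  0.013] turn 0
t 9.45 pos [0.484 0.267 0.141] ydir -10.1 F [ 1.029 -0.465 -0.912] w 0.301 g 0.0 J7 -0.47 | shift [ 0.025 -0.101  0.067] turn 0
t 9.87 pos [0.484 0.267 0.141] ydir -10.1 F [-0.325  0.658  6.082] w 0.242 g 38.9 J7 -0.47 | shift [ 0.024 -0.096  0.068] turn 0
```

Gripped with little side force. The pipe axis (~75°) puts the closed stop at a handle direction of about 165° or -15°, so I wind fast between those two and creep across them.

```bash
cat > circ.py <<'E'
import sys; import numpy as np
a=np.radians(10.1); X=np.array([np.sin(a),np.cos(a)]); Y=np.array([np.cos(a),-np.sin(a)])
th=list(map(float,sys.argv[1:]))
P=[np.array([np.cos(t),np.sin(t)])*.055/.025 for t in np.radians(th)]
print("end",th[-1],[[round(float((p-P[0])@X),2),round(float((p-P[0])@Y),2)] for p in P[1:]])
E
python3 circ.py 83.5 66 49 32 15 -1
python3 circ.py -1 -5 -9 -13 -17 -21
python3 circ.py -21 -45 -69 -93 -117 -141
python3 circ.py -141 -151 -161 -171 -178 -181
python3 circ.py -181 -185 -189 -193 -197 -201
python3 circ.py 159 135 111 87 63 39
python3 circ.py 39 29 19 9 2 -1
```

```text
end -1.0 [[-0.06, 0.67], [-0.31, 1.27], [-0.72, 1.77], [-1.26, 2.13], [-1.85, 2.31]]
end -21.0 [[-0.15, 0.02], [-0.31, 0.03], [-0.46, 0.02], [-0.61, 0.01], [-0.76, -0.01]]
end -141.0 [[-0.84, -0.36], [-1.47, -1.02], [-1.77, -1.89], [-1.69, -2.8], [-1.25, -3.6]]
end -181.0 [[0.28, -0.27], [0.59, -0.48], [0.94, -0.64], [1.2, -0.71], [1.31, -0.73]]
end -201.0 [[0.15, -0.02], [0.31, -0.03], [0.46, -0.02], [0.61, -0.01], [0.76, 0.01]]
end 39.0 [[0.84, 0.36], [1.47, 1.02], [1.77, 1.89], [1.69, 2.8], [1.25, 3.6]]
end -1.0 [[-0.28, 0.27], [-0.59, 0.48], [-0.94, 0.64], [-1.2, 0.71], [-1.31, 0.73]]
```

```bash

python3 -m jog '[[[-0.06,0.67,0],0],[[-0.31,1.27,0],0],[[-0.72,1.77,0],0],[[-1.26,2.13,0],0],[[-1.85,2.31,0],0]]' >/dev/null; python3 to.py .5328 .2114 .139 -10.1
python3 -m jog '[[[-0.15,0.02,0],0],[[-0.31,0.03,0],0],[[-0.46,0.02,0],0],[[-0.61,0.01,0],0],[[-0.76,-0.01,0],0]]' >/dev/null; python3 to.py .5291 .1927 .139 -10.1
```

```text
t 10.28 pos [0.533 0.212 0.141] ydir -10.1 F [-10.605   3.933  11.019] w 0.241 g 39.8 J7 -0.34 | shift [-0.009  0.013  0.065] turn 0.0
t 10.7 pos [0.529 0.194 0.141] ydir -10.1 F [-1.703  3.882  5.502] w 0.244 g 39.1 J7 -0.31 | shift [-0.042  0.007  0.068] turn 0.0
```

```bash

python3 -m jog '[[[-0.84,-0.36,0],0],[[-1.47,-1.02,0],0],[[-1.77,-1.89,0],0],[[-1.69,-2.8,0],0],[[-1.25,-3.6,0],0]]' >/dev/null; python3 to.py .4351 .1778 .139 -10.1
python3 -m jog '[[[0.28,-0.27,0],0],[[0.59,-0.48,0],0],[[0.94,-0.64,0],0],[[1.2,-0.71,0],0],[[1.31,-0.73,0],0]]' >/dev/null; python3 to.py .4228 .2134 .139 -10.1
python3 -m jog '[[[0.15,-0.02,0],0],[[0.31,-0.03,0],0],[[0.46,-0.02,0],0],[[0.61,-0.01,0],0],[[0.76,0.01,0],0]]' >/dev/null; python3 to.py .4265 .2321 .139 -10.1
```

```text
t 11.12 pos [0.436 0.176 0.141] ydir -10.3 F [ 9.404  4.209 -1.707] w 0.243 g 41.3 J7 -0.4 | shift [ 0.063 -0.029  0.071] turn -0.004
t 11.53 pos [0.422 0.214 0.141] ydir -10.1 F [-6.274 -2.477 15.195] w 0.243 g 43.0 J7 -0.48 | shift [-0.013  0.018  0.062] turn 0.0
t 11.95 pos [0.424 0.227 0.14 ] ydir -10.3 F [-16.16  -30.717  40.506] w 0.244 g 45.8 J7 -0.5 | shift [0.212 0.046 0.048] turn -0.003
```

Stop found: the tangential force reached about 31 N with the handle at 164.8°, matching the 165° prediction. Next, two turns anticlockwise.

```bash

python3 circ.py 159 159 159 171 189 207
python3 circ.py 207 231 255 279 303 327
python3 circ.py 327 351 375 399 423 447
python3 circ.py 87 111 135 159 183 207
python3 circ.py 87 111 129 145 158 165
```

```text
end 207.0 [[0.0, 0.0], [0.0, 0.0], [-0.46, -0.04], [-1.14, 0.08], [-1.74, 0.41]]
end 327.0 [[-0.6, 0.69], [-0.86, 1.57], [-0.75, 2.47], [-0.28, 3.26], [0.47, 3.78]]
end 447.0 [[0.9, 0.17], [1.79, -0.03], [2.52, -0.59], [2.96, -1.39], [3.04, -2.3]]
end 207.0 [[-0.3, -0.86], [-0.92, -1.53], [-1.77, -1.89], [-2.68, -1.87], [-3.51, -1.48]]
end 165.0 [[-0.3, -0.86], [-0.74, -1.39], [-1.26, -1.72], [-1.73, -1.88], [-2.0, -1.92]]
```

```bash

python3 -m jog '[[[0,0,0],0],[[0,0,0],0],[[-0.46,-0.04,0],0],[[-1.14,0.08,0],0],[[-1.74,0.41,0],0]]' >/dev/null; python3 to.py .4288 .1874 .139 
python3 -m jog '[[[-0.6,0.69,0],0],[[-0.86,1.57,0],0],[[-0.75,2.47,0],0],[[-0.28,3.26,0],0],[[0.47,3.78,0],0]]' >/dev/null; python3 to.py .5239 .1824 .139 
python3 -m jog '[[[0.9,0.17,0],0],[[1.79,-0.03,0],0],[[2.52,-0.59,0],0],[[2.96,-1.39,0],0],[[3.04,-2.3,0],0]]' >/dev/null; python3 to.py .4807 .2673 .139
```

```text
t 12.37 pos [0.428 0.188 0.141] ydir -10.0 F [-1.182  4.118  9.495] w 0.24 g 42.5 J7 -0.42 | shift [-0.018  0.04   0.064] turn 0
t 12.78 pos [0.524 0.182 0.141] ydir -10.2 F [-18.486   7.096  19.835] w 0.244 g 44.0 J7 -0.3 | shift [ 0.008 -0.002  0.06 ] turn 0
t 13.2 pos [0.483 0.267 0.141] ydir -10.2 F [  3.217 -11.121   8.153] w 0.244 g 42.4 J7 -0.48 | shift [-0.021 -0.08   0.067] turn 0
```

```bash

python3 -m jog '[[[-0.3,-0.86,0],0],[[-0.92,-1.53,0],0],[[-1.77,-1.89,0],0],[[-2.68,-1.87,0],0],[[-3.51,-1.48,0],0]]' >/dev/null; python3 to.py .4288 .1874 .139 
python3 -m jog '[[[-0.6,0.69,0],0],[[-0.86,1.57,0],0],[[-0.75,2.47,0],0],[[-0.28,3.26,0],0],[[0.47,3.78,0],0]]' >/dev/null; python3 to.py .5239 .1824 .139 
python3 -m jog '[[[0.9,0.17,0],0],[[1.79,-0.03,0],0],[[2.52,-0.59,0],0],[[2.96,-1.39,0],0],[[3.04,-2.3,0],0]]' >/dev/null; python3 to.py .4807 .2673 .139
python3 -m jog '[[[-0.3,-0.86,0],0],[[-0.74,-1.39,0],0],[[-1.26,-1.72,0],0],[[-1.73,-1.88,0],0],[[-2,-1.92,0],0]]' >/dev/null; python3 to.py .4247 .2266 .139
python3 -m jog '[[[0,0,0],0],[[0,0,0],0],[[0,0,0],0],[[0,0,0],0],[[0,0,0],0]]' >/dev/null; python3 to.py .4247 .2266 .139
python3 - <<'E'
from h import *
np.set_printoptions(precision=4,suppress=True)
for n in ("top","side"):
    c=manip.capture(n); cv2.imwrite(f"pics/{n}9.png",c["pixels"][:,:,::-1])
    v,u=np.mgrid[0:400,0:640].astype(float); P=world(c,u,v,c["depth"]); x,y,z=P[...,0],P[...,1],P[...,2]
    m=(c["depth"]>0)&(abs(x-.565)<.03)&(abs(y+.2)<.06)&(z>.112)&(z<.15)
    if m.sum(): print(n,"knob",m.sum(),P[m].mean(0))
    for k in ("handle","cup","small_bowl","vase"):
        for q in manip.cut_out(c,k)[:1]:
            p=cloud(c,q["mask"]); print(n,k,q["conf"],np.median(p,0),p.min(0),p.max(0))
E
```

```text
t 13.62 pos [0.428 0.188 0.141] ydir -9.9 F [5.8   7.861 3.318] w 0.243 g 41.8 J7 -0.41 | shift [-0.025  0.053  0.067] turn 0
t 14.03 pos [0.524 0.182 0.141] ydir -10.2 F [-19.604   7.287  20.597] w 0.243 g 44.0 J7 -0.29 | shift [ 0.008 -0.002  0.061] turn 0
t 14.45 pos [0.483 0.267 0.141] ydir -10.2 F [  4.626 -10.233   7.777] w 0.245 g 42.4 J7 -0.47 | shift [-0.021 -0.081  0.067] turn 0
t 14.87 pos [0.424 0.226 0.141] ydir -10.1 F [-1.713  4.563  8.516] w 0.241 g 42.4 J7 -0.48 | shift [0.013 0.019 0.067] turn 0
t 15.28 pos [0.424 0.226 0.141] ydir -10.1 F [-7.155 -0.771 16.223] w 0.245 g 43.2 J7 -0.48 | shift [0.026 0.018 0.062] turn 0
top knob 25 [ 0.5677 -0.1835  0.131 ]
top handle 0.34 [ 0.7736 -0.0775  0.0262] [ 0.7098 -0.1301 -0.0077] [ 0.8381 -0.0245  0.0702]
top cup 0.85 [0.4178 0.0062 0.0179] [ 0.3886 -0.0243 -0.0049] [0.4461 0.0332 0.0654]
side knob 58 [ 0.5678 -0.189   0.1245]
side handle 0.51 [0.4236 0.2205 0.1366] [0.4139 0.216  0.1061] [0.4353 0.2389 0.1581]
side cup 0.85 [ 0.417  -0.0113  0.0388] [ 0.3894 -0.0299 -0.0033] [0.4481 0.1101 0.061 ]
side small_bowl 0.74 [0.6044 0.0152 0.0248] [ 0.545  -0.0911  0.0047] [0.6284 0.0328 0.0858]
side vase 0.89 [0.7707 0.0528 0.0514] [ 0.7466  0.0305 -0.0052] [0.8575 0.1961 0.1247]
```

View pics/side9.png

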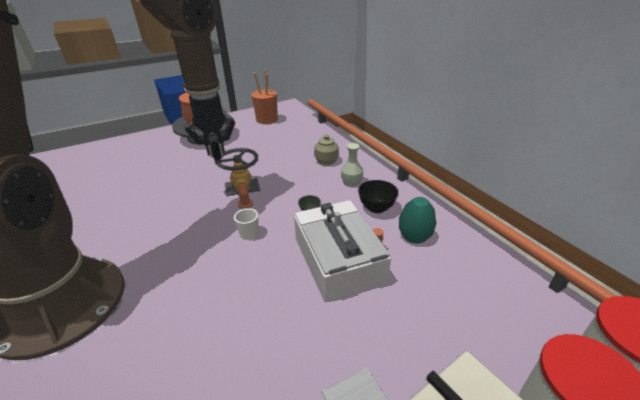

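The gripper holds the handle at pixel (215,150). The handle is back at about 165° (measured (0.424, 0.227)) after two full turns, the bolt is home at (340,230), and the pots show unmoved. Handing in.

```bash
python3 -c "
from bench import manip
print(manip.hand_in())"
```

```text
the job is handed in; nothing more can be done
None
```

I handed the job in at about 15 s: bolt home in its keeper, valve closed to its stop then opened two full turns, gripper still holding the handle at about 40 N, and no disturbance to the pots or tool seen; the hand-in gave no pass/fail result.

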